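Put the screwdriver away and tip the tool box shut

ROBOT

A 6-joint arm with a two-finger parallel gripper is mounted at the origin on a cart in front of the work surface, level with it; the furniture and walls round the work are solid. World frame = base frame: x ahead of the robot, y to its left, z up, the work surface at z = 0. Lengths are in m, angles in rad, forces in N, time in s.
With the tool pointing down it reaches from about 0.325 to 0.775 m from the base axis. Payload 5.5 kg.
Tool frame: the origin (TCP) lies where the fingers leave the gripper's body, on its centre line; the fingertips stand 73 mm ahead of it and the grasp point (between the pads) lies 54 mm ahead of it (env.tips_ahead is the distance from the TCP to the fingertips, in m); z points along the fingers, y is the direction in which the jaws open and shut (so a half turn about z gives the same grasp; the last joint's range is limited). The gripper opens to 85 mm and grips with 20 to 120 N. Pads are 22 mm wide; open, the fingers measure 114 mm over their backs; the gripper's body (76 mm by 85 mm) begins 54 mm behind the grasp point. The pads swing forward as they close: fully open they stand 13 mm farther back than shut.
Start: joints at [1.152, 0.091, 1.231, -0, 1.82, -0.057], TCP at [0.212, 0.561, 0.304] pointing down, gripper open.
Joint ranges: [-2.87, 2.87], [-0.86, 2.18], [0.17, 2.46], [-1.51, 4.65], [0.06, 2.69], [-2.65, 2.65]. Speed limits (rad/s): [2.57, 2.57, 3.01, 3.14, 3.14, 3.14].

INTERFACE

Orientations are given as a unit quaternion [x, y, z, w].
In Python, from bench import env gives the robot as it stands.
- The arm moves only by the tool move_arm, never from a script. Its argument "commands" is a list that holds one entry, the list of rows, each a list of 4 numbers: the shift along the tool's x, y, z in units of 25 mm (1.0 is 25 mm), then the turn about the tool's z in units of 6 degrees (1.0 is 6 degrees). A call has 1 to 20 rows; each row is the pose to reach, as a shift and turn from the pose measured when the call began, along the tool's axes at that moment; what a row does not reach only later rows make up. A row lasts 1/10 s, in which the tool goes at most 50 mm and 8.59 degrees, less where a joint would pass 70% of its speed; a pose out of reach is approached as far as the arm can. A call with a gripper value outside its range is refused whole. "claw" is the gripper command: -1 is shut, 1 is fully open, values between are in proportion, set as the call begins (left out, the last holds). The fingers move at their own pace and stop on an object; the grip force is fixed at half the most. Time passes only in rows, so rows that repeat a pose let the fingers close. It gives the time, the measured TCP pose, the force and the opening at its end, in the units of the state.
- env.observe(): the state, without advancing time (a new reading comes with each control period).
- env.get_image(name): name is "side" or "top"; returns a dict with "pixels" (420x560x3 uint8, blue, green, red), "depth" (420x560 float32, m along the optical axis (not along the pixel's ray), 0 where there is no reading), "vertical_fov" (degrees; the focal length in pixels is half the picture's height over the tangent of half this angle, whatever the lens; pixels are square), "cx", "cy" (the principal point, pixels), "D" ([k1, k2, p1, p2, k3] as OpenCV has them; the pictures are not rectified), "extrinsics" (4x4, takes a point from camera to world coordinates). Camera axes: x right, y up, looking along -z (the intrinsics and any distortion apply to the point x, -y, -z); pixel columns grow to the right and rows downward; lengths in m; the calibration is good to about 2 mm. A picture is of the moment at which its call begins.
- env.finish_job(): hands the job in, once; it reports no verdict.
Trained networks look in the newest picture that a camera, given by its name, has taken for a name from the list of things; names that differ only in an ending like _2 or _b are one class to them, and where a whole thing is asked for, a point or a joint stands for the part that bears it (a point fixed in the world has none). Each returns a list of dicts, best first, with "score" (0 to 1); they miss things now and then, are a little off and sometimes report something else, mostly with a low value. They report only what shows in the picture. A call takes as long as a camera call. They do not tell look-alikes from the thing itself.
- env.find_in(camera, query): "rect" ([left, top, right, bottom] in pixels, round what is visible of it).
The state is a dict: "time_s": time; "qpos": joint angles; "dq": joint speeds; "effort": joint torques, N m; "ee_pos": TCP position; "eef_rot": TCP orientation; "force": force on the tool from outside, world axes, zero at the start; "wrist_torque": the same for the moment, N m; "width": finger opening in m.
Only numpy, scipy, OpenCV 4.12 (cv2) and the standard library are available. Lean on these libraries where they do the work, as an engineer would, in place of code of your own. Each camera call takes 0.05 s, during which the arm holds its last target.

TASK

Put the red-handled screwdriver away in the empty front bay of the open wooden tool box, laying it down flat along the bay rather than dropping it. Then tip the leaning lid over past upright and let go, so that it falls shut by its own weight; do not carry or press it down. Do not shove the box about, and leave the red marker, the mug and the jar on the table where they are.

Things in the scene. Friction and masses are not known exactly. Their poses are not given: they have to be found in the camera images.
- case: Loose box of pale wood, 1.5 to 2.3 kg, 140 mm deep (its x), 240 mm wide (its y), 36 mm high without its lid. Origin: centre of its underside; x to the hinge side (away from the robot within 0.35 rad), z up. Walls 5 mm, floor top at z = 5 mm. A divider along y, 4 mm thick, centred at x = +16 mm, top at z = 25 mm, parts the empty front bay from the rear bay, where a blue marker and a brush lie.
- case_front_bay (a point): Centre of the front bay's floor, fixed in the box at (-25.5, 0, 5) mm, same axes as the box. The bay reaches from x = -65 to +14 mm and y = -115 to +115 mm of the box (79 x 230 mm inside).
- case_hinge (a point): Middle of the lid's hinge axis, fixed in the box at (70, 0, 36) mm; the axis runs along the box's y. The lid is a shell 140 mm from hinge to free edge, 240 mm wide, 12 mm thick; shut, it covers the box from z = 36 to 48 mm. It weighs 0.25 kg.
- case_lid (a joint): Lid angle, rad: 0 shut, pi/2 upright, 1.85 at its stop, leaning back away from the robot, where it starts. Free, lightly damped hinge: below about 1.4 rad the lid falls shut by itself in about a second; a push of under 2 N at its edge tips it.
- lid_edge (a point): Middle of the lid's free edge, half-way through its 12 mm thickness, 140 mm from the hinge. The flat outer face, away from the robot while open, is 6 mm behind it. At the stop that face's edge is at x = 120, z = 167 mm of the box, and the lid's top at z = 171 mm (176 mm when upright).
- screwdriver_handle (a point): Centre of the red plastic handle of a loose screwdriver, 161 mm long, about 60 g, lying on the table. The handle is 20 mm wide, 21 mm high, 74 mm long; this point is 10.5 mm above its underside. y runs along the tool from blade to handle end (end at +37 mm, blade tip at -123 mm), x across, z up; y lies within 0.5 rad of world +y. Grip it across, along x.
- screwdriver_tip (a point): The blade's end of the screwdriver, 123 mm from the handle's centre; same axes.
- marker_red: Loose felt marker with a red cap, 137 mm long, 15 mm wide, 12 mm high, lying on the table along its y; origin at the middle of its underside. Bystander.
- mug: Loose white mug, 92 x 127 x 95 mm, standing on the table behind the work; origin at the centre of its underside. Bystander.
- jar: Loose small jar with a red cap, 30 mm across, 42 mm high, standing on the table; origin at the centre of its underside. Bystander.
Not all that is in view belongs to the job. Several things look just like the part that bears screwdriver_handle: the one meant starts nearest to the robot's base.

How it is judged:
On the way, in this order (a step that is already met when the one before it is completed fails the run):
1. the screwdriver lies flat in the front bay, let go, with the lid still open (x of screwdriver_handle in the frame of case between -0.058 and 0.007 m and x of screwdriver_tip in the frame of case between -0.065 and 0.014 m and y of screwdriver_handle in the frame of case between -0.08 and 0.08 m and y of screwdriver_tip in the frame of case between -0.117 and 0.117 m and z of screwdriver_handle in the frame of case between 0.008 and 0.024 m and z of screwdriver_tip in the frame of case between 0.002 and 0.032 m and contact force between the fingers and case below 0.5 N and linear speed of screwdriver below 0.05 m/s and value of joint case_lid above 1.7 rad and contact force between the fingers and screwdriver below 0.2 N), for 0.2 s.
2. the lid has been tipped past upright (value of joint case_lid below 1.35 rad).
3. the lid has fallen shut (value of joint case_lid below 0.05 rad), for 0.2 s.
At the end, for the whole second after the job is handed in: The screwdriver lies flat, wholly inside the front bay, on its floor; the lid is shut to within 0.05 rad and at rest; the box is at rest, level and within 40 mm of its start; red marker, mug and jar are within 30 mm of their starts (x of screwdriver_handle in the frame of case between -0.058 and 0.007 m and x of screwdriver_tip in the frame of case between -0.065 and 0.014 m and y of screwdriver_handle in the frame of case between -0.08 and 0.08 m and y of screwdriver_tip in the frame of case between -0.117 and 0.117 m and z of screwdriver_handle in the frame of case between 0.008 and 0.024 m and z of screwdriver_tip in the frame of case between 0.002 and 0.032 m and value of joint case_lid below 0.05 rad and velocity of joint case_lid above -0.1 rad/s and linear speed of case below 0.02 m/s and distance of case from where it was at the start of the episode below 0.04 m and angle between case's own z axis and vertical below 0.05 rad and distance of each of marker_red, mug, jar from where it was at the start of the episode below 0.03 m); the robot touches nothing.
It fails at once if the robot touches the box or its lid while the lid is below 0.8 rad: it must fall shut by its own weight, not be carried or pressed down (value of joint case_lid below 0.8 rad and contact force between the arm and case above 0.3 N).
It fails at once if the robot's fingers touch the box or its lid while the lid is below 0.8 rad (value of joint case_lid below 0.8 rad and contact force between the fingers and case above 0.3 N).
It fails at once if the box is shoved more than 40 mm (distance of case from where it was at the start of the episode above 0.04 m).
It fails at once if the screwdriver is dropped (falls faster than 0.9 m/s out of the fingers, as from about 40 mm) (linear speed of screwdriver above 0.9 m/s and contact force between the fingers and screwdriver below 0.1 N).
It fails at once if the red marker, the mug or the jar is moved more than 30 mm (distance of any of marker_red, mug, jar from where it was at the start of the episode above 0.03 m).
It also fails if it takes over 61 s, if anything falls off the work surface, if the arm or the gripper's body presses on something with over 40 N, if the wrist force passes 120 N, or if a joint passes its speed limit or range.

## Working session

There is one attempt and no reset: what is moved stays moved. The work goes in short steps, Python scripts to look and compute and a tool call to move; the robot and the scene stay as the last step left them, time stands still between calls to the robot, and variables do not carry over. Pictures are saved under pics/ and viewed, and the job is handed in when it is done.

Besides the shell and the picture viewer there is one more tool, called after "Call:" as name(argument=value, ...), one argument or row to a line, values as JSON. move_arm: Moves the arm, as the interface text tells. Its arguments: {"type":"object","properties":{"commands":{"type":"array"},"claw":{"type":"number"}},"required":["commands"]}

```bash
ls; mkdir -p pics; cat > h.py <<'E'
import numpy as np, cv2
from bench import env
def cam(n):
    d=env.get_image(n); h=d["pixels"].shape[0]
    f=h/2/np.tan(np.radians(d["vertical_fov"])/2)
    d["K"]=np.array([[f,0,d["cx"]],[0,f,d["cy"]],[0,0,1]]); d["D"]=np.array(d["D"],float); d["E"]=np.array(d["extrinsics"])
    return d
def cloud(d):
    h,w=d["depth"].shape
    u,v=np.meshgrid(np.arange(w),np.arange(h))
    p=cv2.undistortPoints(np.stack([u,v],-1).reshape(-1,1,2).astype(np.float64),d["K"],d["D"]).reshape(h,w,2)
    z=d["depth"]
    P=np.stack([p[...,0]*z,-p[...,1]*z,-z],-1)
    W=P@d["E"][:3,:3].T+d["E"][:3,3]
    W[z<=0]=np.nan
    return W
def proj(d,pts):
    pts=np.atleast_2d(pts); E=np.linalg.inv(d["E"]); c=pts@E[:3,:3].T+E[:3,3]
    c=c*[1,-1,-1]
    return cv2.projectPoints(c.reshape(-1,1,3),np.zeros(3),np.zeros(3),d["K"],d["D"])[0].reshape(-1,2)
E
python3 - <<'E'
from h import *
import pickle
o=env.observe(); print(o)
for n in ["top","side"]:
    d=cam(n); cv2.imwrite(f"pics/{n}0.png",d["pixels"]); pickle.dump(d,open(n+"0.pkl","wb"))
    print(n,d["E"].round(3).tolist(),d["D"])
    for q in ["case","screwdriver_handle","screwdriver_tip","marker_red","mug","jar","lid_edge","case_hinge"]:
        try: print(q,[(np.round(r["rect"]).tolist(),round(r["score"],2)) for r in env.find_in(n,q)])
        except Exception as e: print(q,e)
E
```

```text
pics
{'time_s': 0.0, 'qpos': array([ 1.15229804e+00,  9.18580228e-02,  1.23192536e+00, -3.85292505e-06,
        1.81978146e+00, -5.67001016e-02]), 'dq': array([ 0.00283318,  0.00034632,  0.00041593, -0.00065251, -0.00083026,
       -0.00129051]), 'effort': array([-1.10144340e-04, -4.58739853e+01, -4.18025780e+01, -1.51002523e-04,
        1.18308660e-02, -4.02608123e-05]), 'ee_pos': array([0.21231739, 0.56102298, 0.30272893]), 'eef_rot': array([ 1.79914444e-01,  9.83681768e-01, -9.58828533e-04, -2.30281460e-04]), 'force': array([-0.49883733,  0.95640259,  0.5464081 ]), 'wrist_torque': array([ 0.02984889,  0.06877748, -0.03811823]), 'width': 0.08586033752144287}
top [[0.099, 0.975, -0.2, 0.384], [-0.995, 0.097, -0.022, -0.108], [-0.002, 0.201, 0.98, 1.096], [0.0, 0.0, 0.0, 1.0]] [0.04460533 0.         0.         0.         0.        ]
case [([129.0, 188.0, 245.0, 307.0], 0.62)]
screwdriver_handle [([384.0, 118.0, 401.0, 188.0], 0.9)]
screwdriver_tip [([393.0, 131.0, 402.0, 186.0], 0.64), ([340.0, 226.0, 382.0, 243.0], 0.55)]
marker_red [([123.0, 191.0, 249.0, 306.0], 0.71), ([315.0, 28
[... 198 characters left out ...]

case_hinge [([126.0, 189.0, 249.0, 306.0], 0.93)]
side [[-0.982, 0.087, -0.169, 0.445], [-0.19, -0.452, 0.871, 0.726], [-0.001, 0.888, 0.461, 0.518], [0.0, 0.0, 0.0, 1.0]] [-0.04911772  0.          0.          0.          0.        ]
case [([240.0, 181.0, 383.0, 372.0], 0.62)]
screwdriver_handle [([207.0, 181.0, 262.0, 188.0], 0.73), ([298.0, 190.0, 307.0, 214.0], 0.71)]
screwdriver_tip [([212.0, 177.0, 260.0, 186.0], 0.81), ([291.0, 182.0, 311.0, 214.0], 0.55)]
marker_red [([355.0, 199.0, 368.0, 226.0], 0.62)]
mug [([177.0, 182.0, 238.0, 240.0], 0.78)]
jar [([249.0, 185.0, 263.0, 205.0], 0.7)]
lid_edge [([244.0, 182.0, 308.0, 335.0], 0.81)]
case_hinge [([236.0, 181.0, 386.0, 373.0], 0.58)]
```

View pics/top0.png

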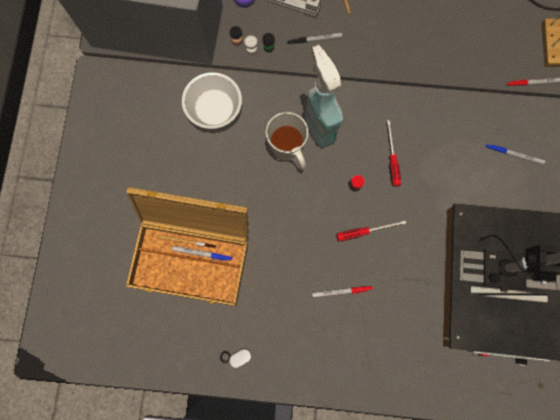

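View pics/side0.png

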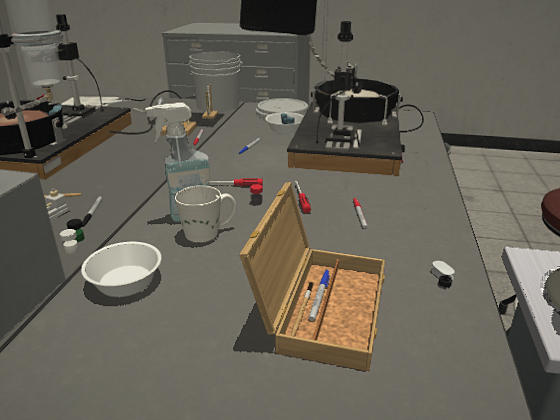

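The top view shows the box at about (190,250) with its lid leaning up the picture. The nearer red screwdriver has its handle at (354,235) and its tip at (405,222). A look-alike lies at (395,165), the red marker at (342,291), the jar at (357,183) and the mug at (287,142). Next I turn these pixels into positions.

```bash
cat > m.py <<'E'
from h import *
import pickle
d=pickle.load(open("top0.pkl","rb")); W=cloud(d); im=d["pixels"].astype(int)
print(proj(d,[[0.212,0.561,0.3],[0,0,0],[0.4,0,0]]))
def ray(u,v,z):
    p=cv2.undistortPoints(np.array([[[u,v]]],float),d["K"],d["D"])[0,0]
    r=d["E"][:3,:3]@np.array([p[0],-p[1],-1]); c=d["E"][:3,3]
    return c+r*(z-c[2])/r[2]
# screwdriver region
red=(im[...,2]>110)&(im[...,1]<70)&(im[...,0]<80)
for nm,(l,t,r,b) in dict(scr=(325,212,415,250),marker=(305,278,380,300),jar=(343,170,370,198),scr2=(380,112,410,192)).items():
    m=np.zeros(red.shape,bool); m[t:b,l:r]=True
    mr=m&red; P=W[mr]; print(nm,"red n",mr.sum(),"mean",np.nanmean(P,0).round(4),"zmax",np.nanpercentile(P[:,2],[5,50,95]).round(4))
    obj=m&(W[...,2]>0.004); P=W[obj]; 
    if len(P)>5:
        c=P.mean(0); u,s,vt=np.linalg.svd(P[:,:2]-c[:2],full_matrices=False); a=(P[:,:2]-c[:2])@vt[0]
        print("  obj n",obj.sum(),"c",c.round(4),"dir",vt[0].round(3),"ext",(c[:2]+a.min()*vt[0]).round(4),(c[:2]+a.max()*vt[0]).round(4))
print("table z",np.nanmedian(W[300:380,100:200,2]), np.nanmedian(W[240:280,290:330,2]))
# handle mask fit
m=np.zeros(red.shape,bool); m[212:250,325:385]=True; m&=red
P=W[m]; c=P.mean(0); u,s,vt=np.linalg.svd(P[:,:2]-c[:2],full_matrices=False); a=(P[:,:2]-c[:2])@vt[0]
print("handle",c,vt[0],a.min(),a.max(), ((P[:,:2]-c[:2])@vt[1]).min(),((P[:,:2]-c[:2])@vt[1]).max())
print("tip ray",ray(406,222,0.008))
big=cv2.resize(d["pixels"][180:315,115:260],None,fx=5,fy=5,interpolation=cv2.INTER_CUBIC); cv2.imwrite("pics/boxz.png",big)
big=cv2.resize(d["pixels"][205:305,300:420],None,fx=6,fy=6,interpolation=cv2.INTER_CUBIC); cv2.imwrite("pics/scz.png",big)
E
python3 m.py
```

```text
[[-171.93365055  391.63710717]
 [ 209.4218238   504.83697812]
 [ 233.39799879  304.54529799]]
scr red n 261 mean [ 0.583  -0.2499  0.0182] zmax [0.0128 0.0187 0.0226]
  obj n 460 c [ 0.5904 -0.2735  0.0144] dir [ 0.279 -0.96 ] ext [ 0.568  -0.1965] [ 0.6249 -0.3925]
marker red n 120 mean [ 0.4617 -0.2782  0.0089] zmax [0.0005 0.0101 0.0133]
  obj n 349 c [ 0.4526 -0.2352  0.01  ] dir [ 0.188 -0.982] ext [ 0.4383 -0.1603] [ 0.4678 -0.3144]
jar red n 139 mean [ 0.6991 -0.25    0.0413] zmax [0.038  0.0425 0.0458]
  obj n 200 c [ 0.6959 -0.25    0.0335] dir [-0.006 -1.   ] ext [ 0.6961 -0.2209] [ 0.6957 -0.2841]
scr2 red n 239 mean [ 0.7406 -0.3382  0.018 ] zmax [0.013  0.0187 0.0224]
  obj n 441 c [ 0.7667 -0.3335  0.0142] dir [-0.992 -0.125] ext [ 0.8884 -0.3182] [ 0.697  -0.3423]
table z 0.00043439365668496155 3.5784137008443295e-05Traceback (most recent call last):
  File "m.py", line 21, in <module>
    P=W[m]; c=P.mean(0); u,s,vt=np.linalg.svd(P[:,:2]-c[:2],full_matrices=False); a=(P[:,:2]-c[:2])@vt[0]
                                ~~~~~~~~~~~~~^^^^^^^^^^^^^^^^^^^^^^^^^^^^^^^^^^^
    u, s, vh = gufunc(a, signature=signature)
               ~~~~~~^^^^^^^^^^^^^^^^^^^^^^^^
    raise LinAlgError("SVD did not converge")
numpy.linalg.LinAlgError: SVD did not converge
```

```bash
python3 - <<'E'
from h import *
import pickle
from scipy.optimize import minimize
P=[]
for n,(l,t,r,b) in dict(top=(115,180,260,315),side=(235,175,395,380)).items():
    d=pickle.load(open(n+"0.pkl","rb")); W=cloud(d)[t:b,l:r].reshape(-1,3); W=W[np.isfinite(W[:,0])]
    print(n,len(W), "zs",np.percentile(W[:,2],[1,50,99]).round(3))
    P.append(W)
T=P[0]
rim=T[(T[:,2]>0.031)&(T[:,2]<0.041)]
rect=cv2.minAreaRect(rim[:,:2].astype(np.float32)*1000); print("rim rect",rect,cv2.boxPoints(rect).round(1).tolist())
S=P[1]; rim=S[(S[:,2]>0.031)&(S[:,2]<0.041)]
print("side rim",cv2.minAreaRect(rim[:,:2].astype(np.float32)*1000))
from collections import Counter
# fit residual: distance to box surface model (rim top, floor, outer walls, lid)
def res(q,P):
    x,y,a=q; c,s=np.cos(a),np.sin(a); L=(P[:,:2]-[x,y])@np.array([[c,-s],[s,c]]); X,Y,Z=L[:,0],L[:,1],P[:,2]
    def box(cx,cz,hx,hz,th=0,ox=0,oz=0,cy=0,hy=.12):
        ct,st=np.cos(th),np.sin(th); xx=(X-ox)*ct+(Z-oz)*st; zz=-(X-ox)*st+(Z-oz)*ct
        q=np.stack([abs(xx-cx)-hx,abs(Y-cy)-hy,abs(zz-cz)-hz],-1)
        return np.linalg.norm(np.maximum(q,0),axis=1)+np.minimum(q.max(1),0)
    ds=[box(-.0675,.018,.0025,.018),box(.0675,.018,.0025,.018),box(0,.0025,.07,.0025),box(.016,.0125,.002,.0125),
        box(0,.018,.07,.018,cy=.1175,hy=.0025),box(0,.018,.07,.018,cy=-.1175,hy=.0025)]
    # lid at 1.85: direction from hinge: shut is -x; rotate. edge dir=( -cos1.85, sin1.85); thickness dir outward
    e=np.array([-np.cos(1.85),np.sin(1.85)]); n=np.array([np.sin(1.85),np.cos(1.85)])
    u=(X-.07)*e[0]+(Z-.036)*e[1]; w=(X-.07)*n[0]+(Z-.036)*n[1]
    def lb(u0,u1,w0,w1,y0,y1):
        q=np.stack([abs(u-(u0+u1)/2)-(u1-u0)/2,abs(w-(w0+w1)/2)-(w1-w0)/2,abs(Y-(y0+y1)/2)-(y1-y0)/2],-1)
        return np.linalg.norm(np.maximum(q,0),axis=1)+np.minimum(q.max(1),0)
    ds+=[lb(0,.14,.007,.012,-.12,.12),lb(.135,.14,0,.012,-.12,.12),lb(0,.14,0,.012,.115,.12),lb(0,.14,0,.012,-.12,-.115)]
    D=np.abs(np.stack(ds)).min(0)
    return D
for nm,Q in [("top",P[0]),("side",P[1]),("both",np.vstack(P))]:
    Q=Q[Q[:,2]>0.012]
    f=lambda q:np.minimum(res(q,Q),.01).mean()
    best=None
    for a in (-.2,-.05,.1):
        r0=rect[0]; o=minimize(f,[r0[0]/1000,r0[1]/1000,a],method="Nelder-Mead",options=dict(initial_simplex=[[r0[0]/1000,r0[1]/1000,a],[r0[0]/1000+.02,r0[1]/1000,a],[r0[0]/1000,r0[1]/1000+.02,a],[r0[0]/1000,r0[1]/1000,a+.1]]))
        if best is None or o.fun<best.fun: best=o
    print(nm,best.x.round(4),best.fun)
E
```

```text
top 19501 zs [-0.004  0.004  0.171]
side 32674 zs [-0.001  0.003  0.17 ]
rim rect ((480.41204833984375, 108.00994110107422), (241.57212829589844, 151.7350311279297), 85.65632629394531) [[395.6000061035156, -6.699999809265137], [546.9000244140625, -18.200000762939453], [565.2000122070312, 222.6999969482422], [413.8999938964844, 234.1999969482422]]
side rim ((522.0218505859375, -24.02984619140625), (227.95765686035156, 550.7669677734375), 17.298337936401367)
top [ 0.4763  0.1085 -0.0748] 0.0015996595096393121
side [ 0.4746  0.1058 -0.0773] 0.001661063412164935
both [ 0.4749  0.1057 -0.0764] 0.0017831656740937012
```

```bash
sed -i 's/P=W\[m\]; c=P.mean/P=W[m]; P=P[np.isfinite(P[:,0])]; c=P.mean/' m.py
cat >> m.py <<'E'
v,u=np.nonzero(m); Q=np.array([ray(a,b,0.0105) for a,b in zip(u,v)])
r=cv2.minAreaRect(Q[:,:2].astype(np.float32)*1000); print("handle rect at z .0105",r)
box=(0.4755,0.107,-0.076)
def b2w(p,b=box):
    c,s=np.cos(b[2]),np.sin(b[2]); p=np.atleast_2d(p); return np.c_[b[0]+c*p[:,0]-s*p[:,1],b[1]+s*p[:,0]+c*p[:,1],p[:,2]]
def over(d,sc,off,b=box):
    im=cv2.resize(d["pixels"],None,fx=sc,fy=sc,interpolation=cv2.INTER_CUBIC)
    h=1.85
    e=np.array([-np.cos(h),np.sin(h)])*.14; n=np.array([np.sin(h),np.cos(h)])*.012
    L=[[(x,y,.036) for x,y in((-.07,-.12),(.07,-.12),(.07,.12),(-.07,.12),(-.07,-.12))],[(x,y,0) for x,y in((-.07,-.12),(-.07,.12))],
       [(.07+e[0]+n[0],y,.036+e[1]+n[1]) for y in(-.12,.12)],[(.07+e[0],y,.036+e[1]) for y in(-.12,.12)],[(.016,-.115,.025),(.016,.115,.025)]]
    for l in L:
        pp=(proj(d,b2w(np.array(l),b))+.5)*sc
        cv2.polylines(im,[pp.round().astype(int).reshape(-1,1,2)],False,(0,255,0),1)
    l,t,r,bb=[int(k*sc) for k in off]; return im[t:bb,l:r]
cv2.imwrite("pics/boxt.png",over(d,5,(115,180,260,300)))
ds=pickle.load(open("side0.pkl","rb")); cv2.imwrite("pics/boxs.png",over(ds,3,(220,175,400,375)))
E
python3 m.py | tail -5
```

```text
obj n 441 c [ 0.7667 -0.3335  0.0142] dir [-0.992 -0.125] ext [ 0.8884 -0.3182] [ 0.697  -0.3423]
table z 0.00043439365668496155 3.5784137008443295e-05
handle [ 0.58299745 -0.24993465  0.0181621 ] [ 0.32524057 -0.94563131] -0.03484687176022278 0.037754485620614765 -0.009340579809448402 0.012746901490377181
tip ray [ 0.62333935 -0.37103076  0.008     ]
handle rect at z .0105 ((584.9678344726562, -251.837890625), (19.87338638305664, 73.85031127929688), 20.31918716430664)
```

View pics/boxt.png

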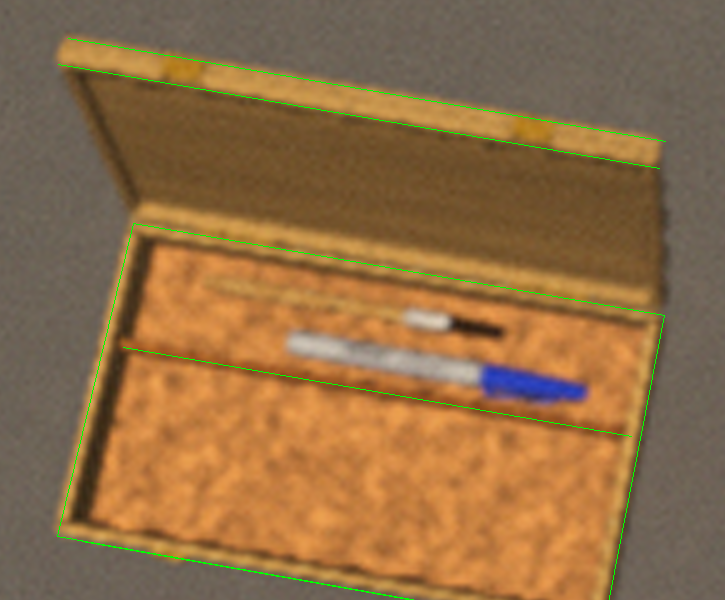

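View pics/boxs.png

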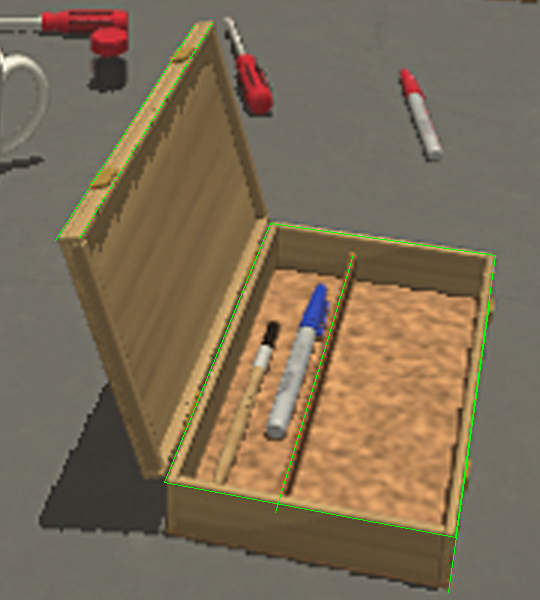

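View pics/scz.png

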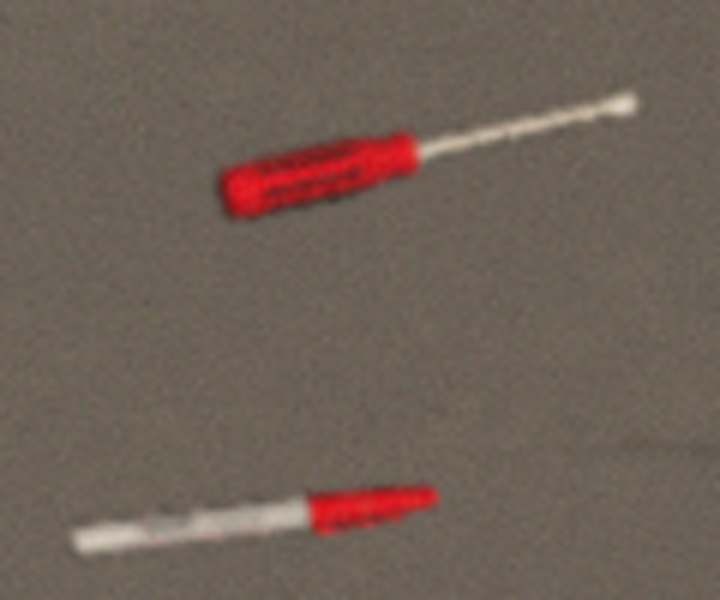

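The overlays match the box edges in both views: box at (0.4755, 0.107), yaw -0.076. The screwdriver handle is at about (0.584, -0.252), yaw about 0.32, and matches the right tool.

```bash
cat > go.py <<'E'
import sys
from h import *
from scipy.spatial.transform import Rotation as R
def go(x,y,z,yaw):
    o=env.observe(); r=R.from_quat(o["eef_rot"]); M=r.as_matrix()
    d=M.T@(np.array([x,y,z])-o["ee_pos"])
    cur=np.arctan2(M[1,1],M[0,1]); t=-(yaw-cur); t=(t+np.pi/2)%np.pi-np.pi/2
    print("t",o["time_s"],"pos",o["ee_pos"].round(4),"yawY",cur.round(3),"z",M[:,2].round(3),"w",round(o["width"],4),"F",o["force"].round(2),"q",o["qpos"].round(2))
    print("units",(d/0.025).round(2),"turn",(np.degrees(t)/6).round(2))
a=list(map(float,sys.argv[1:])); 
go(*a)
E
python3 go.py 0.584 -0.252 0.18 0.32; python3 -c "
from bench import env;print(env.tips_ahead)"
```

```text
t 0.9 pos [0.2124 0.5612 0.3039] yawY 1.209 z [ 0. -0. -1.] w 0.0851 F [-0.15 -1.17 -0.78] q [ 1.15  0.09  1.23 -0.    1.82 -0.06]
units [-25.41 -25.16   4.96] turn 8.49
0.0726
```

Call:
move_arm(
  commands=[
    [[-1.3,-1.3,0,0.4],[-2.6,-2.5,0,0.8],[-3.9,-3.8,0,1.3],[-5.1,-5.0,0,1.7],[-6.4,-6.3,0,2.1],[-7.6,-7.5,0,2.5],[-8.9,-8.8,0,3.0],[-10.2,-10.1,0,3.4],[-11.4,-11.3,0,3.8],[-12.7,-12.6,0,4.2],[-14.0,-13.8,0,4.7],[-15.3,-15.1,0,5.1],[-16.5,-16.4,0,5.5],[-17.8,-17.6,0,5.9],[-19.0,-18.9,0,6.4],[-20.3,-20.1,0.5,6.8],[-21.6,-21.4,1,7.2],[-22.9,-22.6,2,7.6],[-24.1,-23.9,3,8.1],[-25.4,-25.2,4,8.5]],
  ],
  claw=1,
)

```text
time_s: 2.9
ee_pos: [0.5823, -0.2515, 0.2048]
eef_rot: [0.587, 0.81, 0.0, 0.0]
force: [0.2, 0.5, -0.3]
width: 0.0854
```

```bash
python3 go.py 0.584 -0.252 0.076 0.32
```

```text
t 2.9 pos [ 0.5823 -0.2515  0.2048] yawY 0.317 z [ 0. -0. -1.] w 0.0854 F [ 0.23  0.5  -0.3 ] q [-0.46  0.19  1.3   0.    1.65 -0.78]
units [-0.04  0.06  5.15] turn -0.03
```

Call:
move_arm(
  commands=[
    [[0,0.1,1,0],[0,0.1,2,0],[0,0.1,3,0],[0,0.1,4,0],[0,0.1,4.7,0],[0,0.1,5.1,0],[0,0.1,5.1,0],[0,0.1,5.1,0]],
  ],
)

```text
time_s: 3.7
ee_pos: [0.5852, -0.2509, 0.0785]
eef_rot: [0.587, 0.81, 0.0, 0.001]
force: [0.2, -0.6, 0.6]
width: 0.0855
```

```bash
cat > look.py <<'E'
import sys
from h import *
n,tag,l,t,r,b,s=sys.argv[1],sys.argv[2],*map(int,sys.argv[3:8])
d=cam(n); cv2.imwrite(f"pics/{tag}.png",cv2.resize(d["pixels"][t:b,l:r],None,fx=s,fy=s,interpolation=cv2.INTER_CUBIC))
E
python3 go.py 0.584 -0.252 0.076 0.32; python3 look.py side s1 180 100 400 300 3
```

```text
t 3.7 pos [ 0.5852 -0.2509  0.0785] yawY 0.317 z [ 0.002 -0.001 -1.   ] w 0.0855 F [ 0.24 -0.65  0.59] q [-0.46  0.26  1.45  0.    1.43 -0.78]
units [-0.03 -0.06  0.1 ] turn -0.03
```

View pics/s1.png

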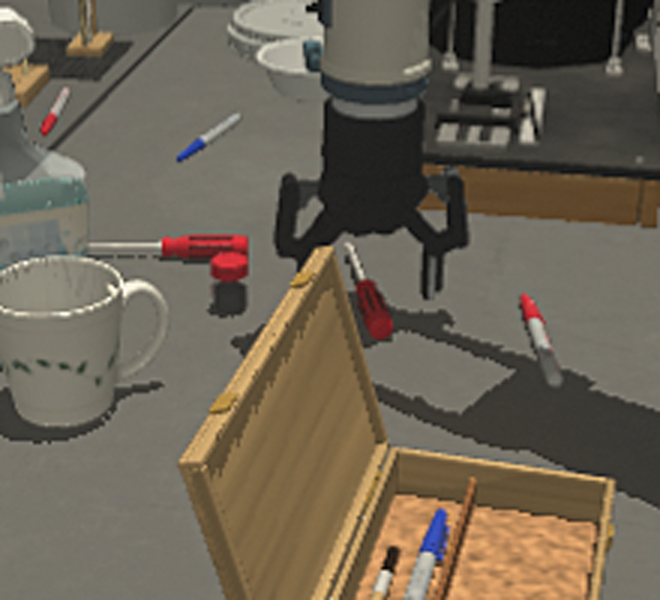

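The fingers straddle the handle (picture about (370,300)) with free space on both sides, so I close them.

Call:
move_arm(
  commands=[
    [[0,0,0.1,0],[0,0,0.1,0],[0,0,0.1,0],[0,0,0.1,0],[0,0,0.1,0],[0,0,0.1,0],[0,0,0.1,0],[0,0,0.1,0],[0,0,0.1,0],[0,0,0.1,0]],
  ],
  claw=-1,
)

```text
time_s: 4.75
ee_pos: [0.5856, -0.2511, 0.077]
eef_rot: [0.587, 0.81, 0.0, 0.002]
force: [-0.2, 0.6, 3.9]
width: 0.0173
```

Call:
move_arm(
  commands=[
    [[0,0,-0.5,0],[0,0,-1.5,0],[0,0,-2.5,0],[0,0,-3.5,0],[0,0,-4.5,0],[0,0,-5,0],[0,0,-5,0]],
  ],
)

```text
time_s: 5.45
ee_pos: [0.5858, -0.2512, 0.2046]
eef_rot: [0.587, 0.81, 0.001, 0.004]
force: [0.4, 0.4, -0.5]
width: 0.0176
```

```bash
python3 go.py 0.453 0.149 0.2 -0.076; python3 look.py side s2 180 60 400 260 3;  python3 look.py top t2 280 150 440 270 5
```

```text
t 5.45 pos [ 0.5858 -0.2512  0.2046] yawY 0.317 z [ 0.007 -0.003 -1.   ] w 0.0176 F [ 0.43  0.36 -0.5 ] q [-0.46  0.19  1.3   0.    1.65 -0.78]
units [16.87 -0.06  0.1 ] turn 3.75
```

View pics/s2.png

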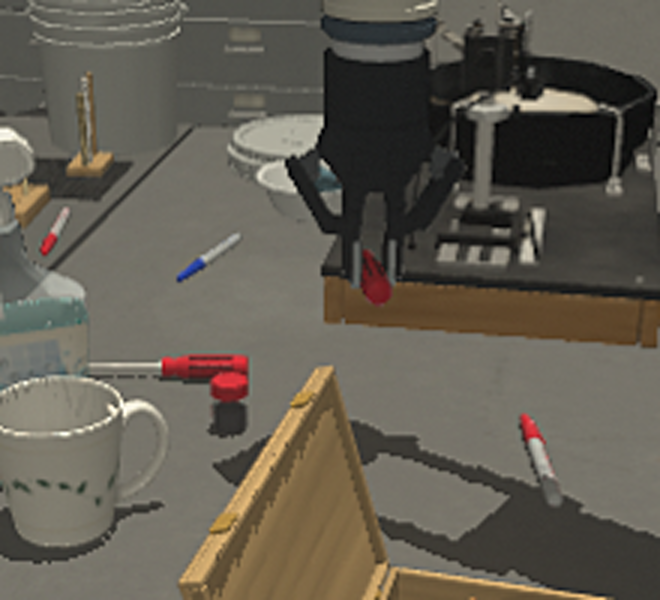

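View pics/t2.png

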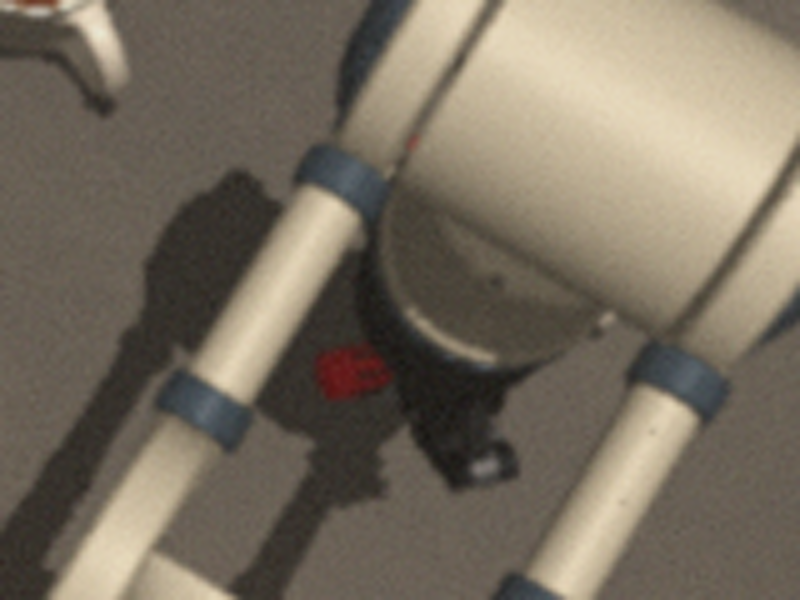

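The handle is held and clear of the table. I carry it over to the box, bowing the path towards the robot to stay away from the lid.

Call:
move_arm(
  commands=[
    [[1,-0.4,-0.3,0],[2.2,-1,-0.6,0],[3.6,-1.3,-0.6,0.3],[5,-1.5,-0.6,0.6],[6.4,-1.5,-0.6,1],[7.8,-1.5,-0.6,1.5],[9.2,-1.3,-0.6,2],[10.6,-1.2,-0.6,2.4],[12,-1,-0.6,2.8],[13.4,-0.7,-0.6,3.2],[14.8,-0.4,-0.6,3.5],[16,-0.2,-0.3,3.75],[16.6,-0.1,0,3.75],[16.9,-0.1,0,3.75],[16.9,-0.1,0,3.75],[16.9,-0.1,0,3.75]],
  ],
)

```text
time_s: 7.15
ee_pos: [0.451, 0.1493, 0.1999]
eef_rot: [0.734, 0.68, 0.0, 0.001]
force: [0.7, 0.5, -0.7]
width: 0.0175
```

```bash
python3 go.py 0.453 0.149 0.083 -0.076; python3 look.py side s3 180 60 440 380 2;  python3 look.py top t3 90 150 290 320 4
```

```text
t 7.15 pos [0.451  0.1493 0.1999] yawY -0.076 z [ 0.001 -0.002 -1.   ] w 0.0175 F [ 0.73  0.46 -0.66] q [ 0.25 -0.25  1.73 -0.    1.65  0.33]
units [0.   0.07 4.68] turn -0.0
```

View pics/s3.png

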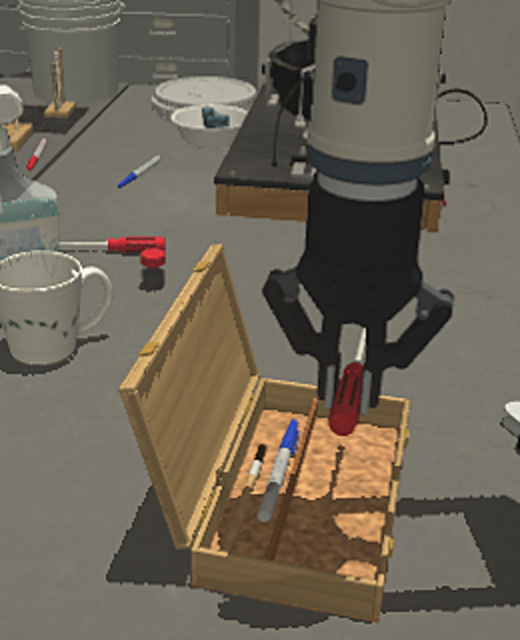

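View pics/t3.png

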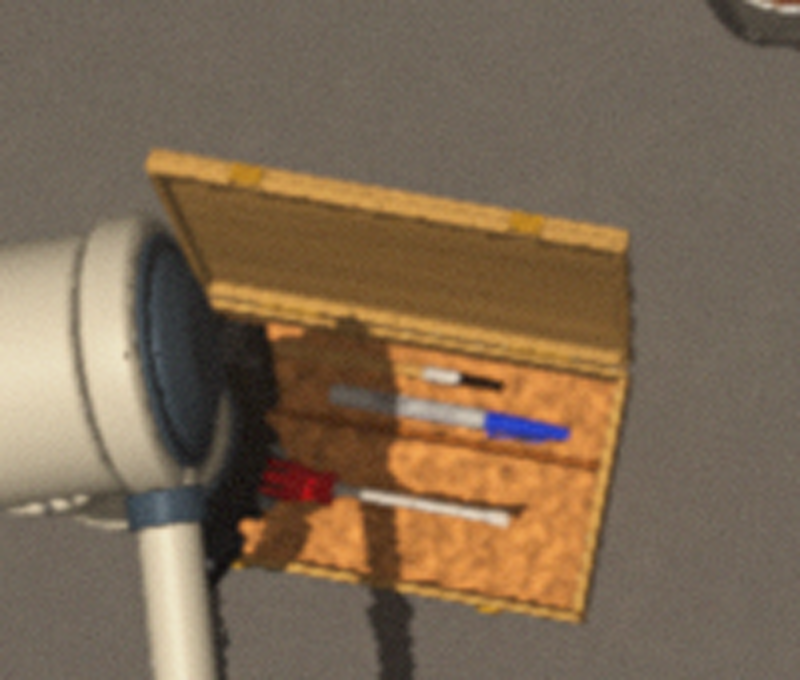

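Call:
move_arm(
  commands=[
    [[0,0.1,0.7,0],[0,0.1,1.5,0],[0,0.1,2.3,0],[0,0.1,3,0],[0,0.1,3.6,0],[0,0.1,4.1,0],[0,0.1,4.4,0],[0,0.1,4.6,0],[0,0.1,4.68,0],[0,0.1,4.68,0],[0,0.1,4.68,0]],
  ],
)

```text
time_s: 8.35
ee_pos: [0.4544, 0.1489, 0.0841]
eef_rot: [0.734, 0.679, 0.001, 0.002]
force: [0.4, 0.3, -0.8]
width: 0.0173
```

```bash
python3 go.py 0.453 0.149 0.0825 -0.076; python3 look.py side s4 240 140 400 380 2
```

```text
t 8.35 pos [0.4544 0.1489 0.0841] yawY -0.077 z [ 0.004 -0.001 -1.   ] w 0.0173 F [ 0.35  0.34 -0.82] q [ 0.25 -0.17  1.88 -0.    1.43  0.32]
units [ 0.   -0.06  0.06] turn -0.01
```

View pics/s4.png

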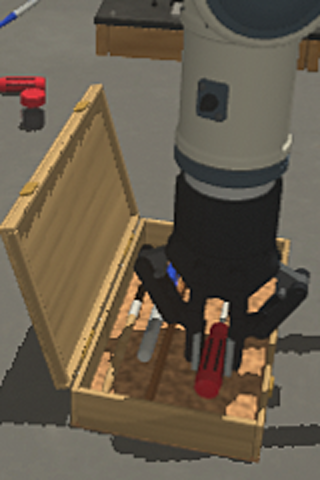

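Call:
move_arm(
  commands=[
    [[0,0,0.05,0],[0,0,0.1,0],[0,0,0.1,0],[0,0,0.1,0]],
  ],
)

```text
time_s: 8.8
ee_pos: [0.4547, 0.1489, 0.082]
eef_rot: [0.734, 0.679, 0.001, 0.002]
force: [0.0, 0.7, 1.3]
width: 0.0177
```

```bash
python3 go.py 0.453 0.149 0.0825 -0.076
```

```text
t 8.8 pos [0.4547 0.1489 0.082 ] yawY -0.077 z [ 0.004 -0.001 -1.   ] w 0.0177 F [0.03 0.7  1.28] q [ 0.25 -0.17  1.88 -0.    1.43  0.32]
units [-0.   -0.07 -0.02] turn -0.01
```

The force reads 1.3 N, a light touch on the floor. I release with a small opening.

Call:
move_arm(
  commands=[
    [[0,0,0,0],[0,0,0,0],[0,0,0,0],[0,0,0,0],[0,0,0,0],[0,0,0,0]],
  ],
  claw=-0.25,
)

```text
time_s: 9.4
ee_pos: [0.4546, 0.1489, 0.0819]
eef_rot: [0.734, 0.679, 0.001, 0.002]
force: [-0.6, -0.2, -0.3]
width: 0.0321
```

```bash
python3 go.py 0.453 0.149 0.0825 -0.076; python3 look.py side s5 240 140 400 380 3
```

```text
t 9.4 pos [0.4546 0.1489 0.0819] yawY -0.077 z [ 0.004 -0.001 -1.   ] w 0.0321 F [-0.59 -0.19 -0.31] q [ 0.25 -0.17  1.88 -0.    1.43  0.32]
units [-0.   -0.07 -0.02] turn -0.01
```

View pics/s5.png

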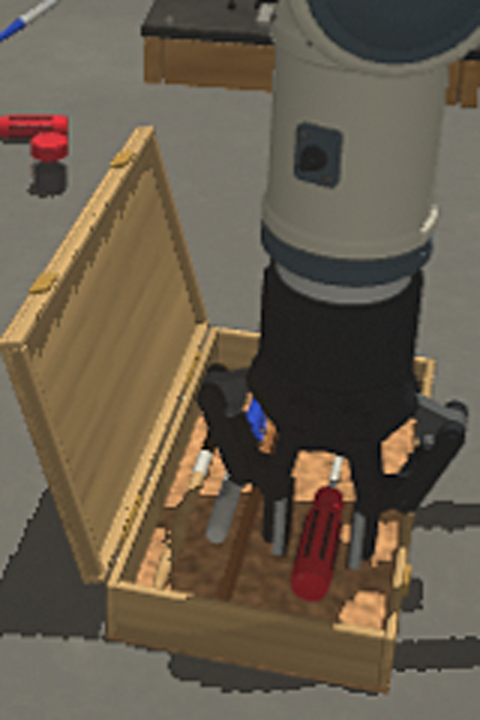

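The screwdriver lies flat between the opened fingers, with the divider clear to the left. I lift straight up.

Call:
move_arm(
  commands=[
    [[0,0,-0.3,0],[0,0,-1,0],[0,0,-2,0],[0,0,-3.2,0],[0,0,-4.5,0],[0,0,-6,0],[0,0,-7.5,0],[0,0,-8.6,0],[0,0,-8.8,0],[0,0,-8.8,0]],
  ],
)

```text
time_s: 10.45
ee_pos: [0.4539, 0.1492, 0.3032]
eef_rot: [0.734, 0.679, 0.002, 0.002]
force: [0.3, 0.0, -0.3]
width: 0.032
```

```bash
python3 go.py 0.628 0.0955 0.30 1.495; python3 look.py side s6 220 140 400 380 3; python3 look.py top t6 90 170 290 320 4
```

```text
t 10.45 pos [0.4539 0.1492 0.3032] yawY -0.077 z [ 0.007 -0.    -1.   ] w 0.032 F [ 0.33  0.03 -0.26] q [ 0.25 -0.24  1.55 -0.    1.83  0.32]
units [-1.6   7.11  0.18] turn 14.99
```

View pics/s6.png

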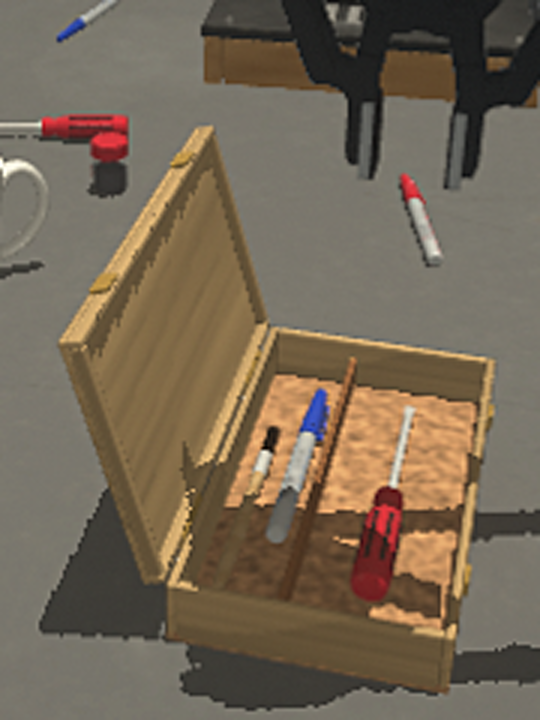

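View pics/t6.png

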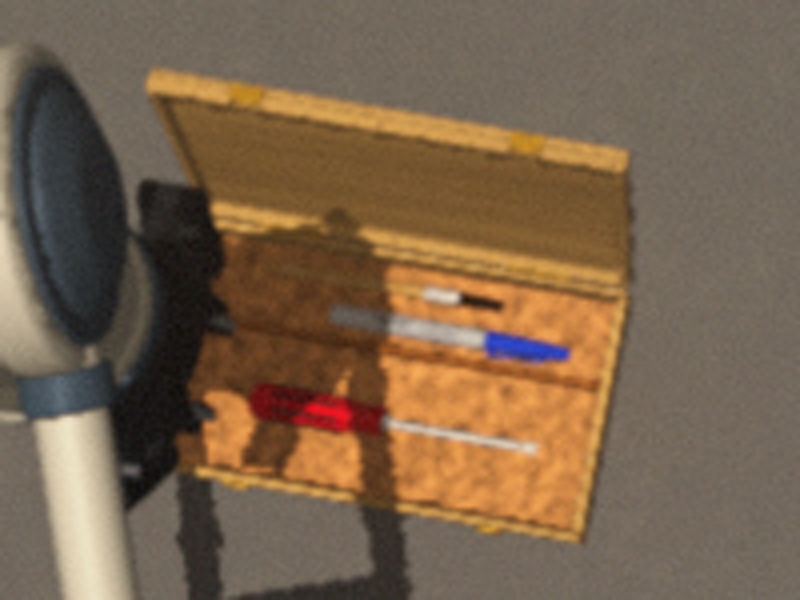

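The screwdriver lies flat along the front bay in both views (red handle at (380,540) in the side crop) and the lid is still open. Next I shut the gripper, turn it 90° and pass over the lid to behind it.

Call:
move_arm(
  commands=[
    [[0,0,0,-1.2],[0,0.4,0,-2.4],[-0.1,0.9,0,-3.6],[-0.3,1.5,0,-4.8],[-0.4,2.1,0,-6.0],[-0.6,2.8,0,-7.2],[-0.8,3.5,0,-8.4],[-1.0,4.2,0,-9.6],[-1.1,4.9,0,-10.8],[-1.3,5.6,0,-12],[-1.4,6.2,0,-13.2],[-1.5,6.7,0,-14.4],[-1.6,7.0,0,-15],[-1.6,7.2,0,-15],[-1.6,7.2,0,-15],[-1.6,7.2,0,-15]],
  ],
  claw=-1,
)

```text
time_s: 12.15
ee_pos: [0.6295, 0.0954, 0.3]
eef_rot: [0.039, 0.999, -0.001, 0.0]
force: [0.3, 0.2, -0.1]
width: 0.0
```

```bash
python3 go.py 0.628 0.0955 0.222 1.495; python3 look.py side s7 200 60 400 380 2
```

```text
t 12.15 pos [0.6295 0.0954 0.3   ] yawY 1.493 z [ 0.001 -0.001 -1.   ] w 0.0 F [ 0.27  0.24 -0.15] q [ 0.1   0.19  1.13 -0.    1.82 -1.4 ]
units [0.06 0.   3.12] turn -0.02
```

View pics/s7.png

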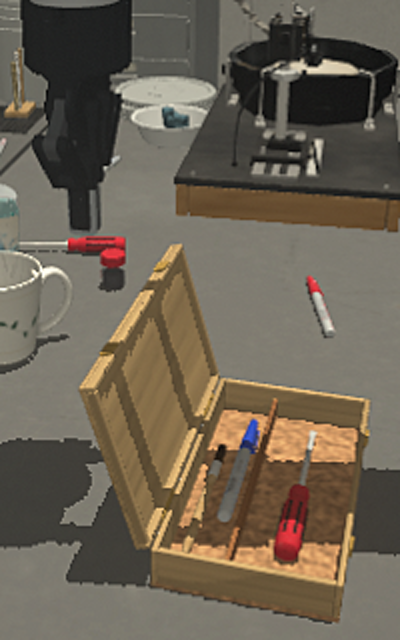

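Call:
move_arm(
  commands=[
    [[0,0,0.8,0],[0,0,1.6,0],[0,0,2.4,0],[0,0,2.9,0],[0,0,3.1,0],[0,0,3.1,0],[0,0,3.1,0]],
  ],
)

```text
time_s: 12.9
ee_pos: [0.6298, 0.0955, 0.2243]
eef_rot: [0.039, 0.999, -0.0, 0.002]
force: [0.4, 0.6, 1.1]
width: -0.0004
```

```bash
python3 go.py 0.53 0.1025 0.222 1.495; python3 look.py side s8 200 60 400 380 2
```

```text
t 12.9 pos [0.6298 0.0955 0.2243] yawY 1.493 z [ 0.003 -0.001 -1.   ] w -0.0004 F [0.41 0.55 1.07] q [ 0.1   0.19  1.27 -0.    1.69 -1.4 ]
units [ 4.   -0.03  0.08] turn -0.02
```

View pics/s8.png

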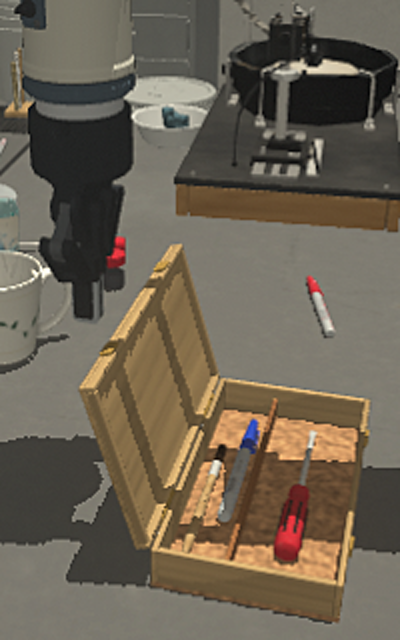

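The fingers stand behind the lid's free edge. I pull gently towards the robot and stop just past the tipping point.

Call:
move_arm(
  commands=[
    [[0.3,0,0,0],[0.6,0,0,0],[0.9,0,0,0],[1.2,0,0,0],[1.5,0,0,0],[1.8,0,0,0],[2.1,0,0,0],[2.4,0,0,0],[2.7,0,0,0],[3.0,0,0,0],[3.3,0,0,0],[3.5,0,0,0],[3.7,0,0,0],[3.7,0,0,0]],
  ],
)

```text
time_s: 14.35
ee_pos: [0.5372, 0.1028, 0.2243]
eef_rot: [0.039, 0.999, -0.0, 0.002]
force: [-0.2, 0.2, 0.4]
width: -0.0002
```

```bash
python3 go.py 0.53 0.1025 0.222 1.495; python3 look.py side s9 200 60 400 380 2
```

```text
t 14.35 pos [0.5372 0.1028 0.2243] yawY 1.493 z [ 0.004 -0.001 -1.   ] w -0.0002 F [-0.18  0.16  0.38] q [ 0.13 -0.06  1.52 -0.    1.67 -1.37]
units [ 0.29 -0.03  0.09] turn -0.02
```

View pics/s9.png

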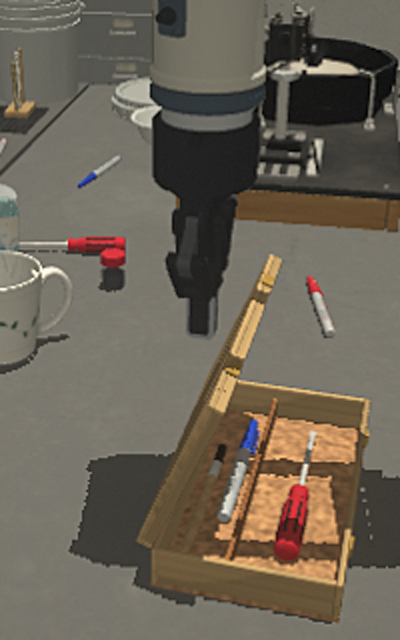

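The lid has tipped and is falling clear of the fingers. I raise the tool and wait.

Call:
move_arm(
  commands=[
    [[-0.3,0,-0.5,0],[-0.6,0,-1.2,0],[-0.8,0,-2,0],[-0.8,0,-3,0],[-0.8,0,-3.5,0],[-0.8,0,-3.5,0],[-0.8,0,-3.5,0],[-0.8,0,-3.5,0],[-0.8,0,-3.5,0],[-0.8,0,-3.5,0],[-0.8,0,-3.5,0],[-0.8,0,-3.5,0],[-0.8,0,-3.5,0],[-0.8,0,-3.5,0],[-0.8,0,-3.5,0],[-0.8,0,-3.5,0],[-0.8,0,-3.5,0],[-0.8,0,-3.5,0],[-0.8,0,-3.5,0],[-0.8,0,-3.5,0]],
  ],
)

```text
time_s: 16.4
ee_pos: [0.5571, 0.1012, 0.3118]
eef_rot: [0.039, 0.999, -0.0, 0.002]
force: [0.9, 0.0, -0.2]
width: -0.0003
```

```bash
python3 - <<'E'
from h import *
import pickle
d=cam("side"); W=cloud(d); cv2.imwrite("pics/s10.png",d["pixels"])
d0=pickle.load(open("side0.pkl","rb"))
c,s=np.cos(-.076),np.sin(-.076)
X=(W[...,0]-.4755)*c+(W[...,1]-.107)*s; Y=-(W[...,0]-.4755)*s+(W[...,1]-.107)*c
m=(abs(X)<.055)&(abs(Y)<.1)&(W[...,2]<.1)&(W[...,2]>.02)
A=np.c_[X[m],Y[m],np.ones(m.sum())]; print("lid plane",np.linalg.lstsq(A,W[...,2][m],rcond=None)[0], m.sum())
m=(W[...,2]>.044)&(W[...,2]<.053)&(abs(X)<.12)&(abs(Y)<.17)
P=np.stack([X[m],Y[m]],-1).astype(np.float32)*1000; print("lid rect in old box frame",cv2.minAreaRect(P))
for q in["marker_red","mug","jar"]: print(q,[(np.round(r["rect"]).tolist(),round(r["score"],2)) for r in env.find_in("side",q)][:2])
print(env.observe()["time_s"])
E
```

```text
lid plane [ 0.00310401 -0.0031598   0.04860453] 5240
lid rect in old box frame ((-0.7428741455078125, -1.0230789184570312), (243.45672607421875, 143.3155517578125), 89.96588897705078)
marker_red [([354.0, 201.0, 370.0, 229.0], 0.49)]
mug [([174.0, 186.0, 237.0, 243.0], 0.85)]
jar [([252.0, 186.0, 263.0, 204.0], 0.5)]
16.6
```

View pics/s10.png

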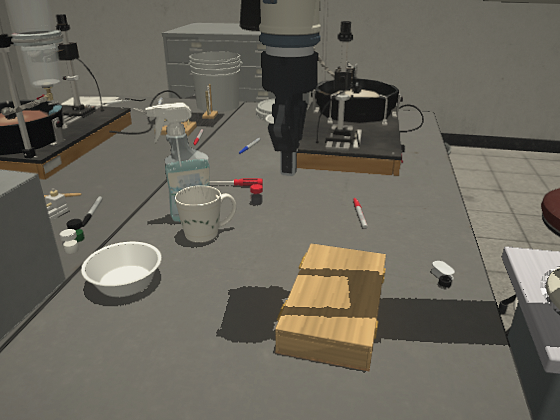

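The lid is shut and flat (slope 0.003, top at 48.6 mm). The box is unmoved, the other things are where they were, and the robot touches nothing, so I hand in.

```bash
python3 -c "
from bench import env;print(env.finish_job())"
```

```text
the job is handed in; nothing more can be done
None
```

I laid the nearer red screwdriver flat along the front bay and let go at a light floor touch of about 1.3 N. I then tipped the lid from behind with the closed fingers, and it fell shut on its own. I handed the job in after about 17 s; it reported no verdict.

- **Lid and box:** the lid is flat to about 0.003 rad with its top at 48.6 mm. The box is within about 1–2 mm of where it started.
- **Screwdriver:** before I tipped the lid, both cameras showed it flat in the bay. It has not been seen since the lid closed over it.
- **Bystanders:** the red marker, mug and jar were found within 0–4 pixels of their first side-view positions. I judged them unmoved from that, without working out distances.
- **Robot:** it was clear of everything at the end, with the fingertips about 0.24 m above the table.

None of the checks failed or disagreed. The networks gave a few false or shifted reports in the first pictures, such as the box reported as a marker. I held those against the pictures and did not use them.

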